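# Turn a square culture plate lid-down against a coved stop

## Task

Turn the square culture plate over for the incubator with the fingertips only, never picking it up off the bench: push it across the bench against the curved steel stop until it tips up and leans on the stop, then push its upper edge back, away from the stop, so that it falls over and lies flat on the bench, lid down, in front of the stop. Leave everything else on the bench where it is.

Things in the scene. Friction and masses are not known exactly. Their poses are not given: they have to be found in the camera images.
- dish: The square culture plate: a closed, shallow, clear plastic box 100 x 100 mm and 15 mm thick holding cream-coloured agar, about 90 g, loose on the bench. Origin in its very middle (7.5 mm above the bench when flat). Its z axis points out of the lid: up at the start, down when turned over. At the start its +x edge is the one nearest the stop.
- dish_far (a point): Middle of the plate's +x side (50 mm from its centre, at mid thickness): the side that faces the stop at the start, give or take 17 degrees.
- dish_near (a point): Middle of the plate's -x side (50 mm from its centre, at mid thickness): the side away from the stop, to be pushed.
- dish_left (a point): Middle of the plate's +y side (50 mm from its centre, at mid thickness).
- dish_right (a point): Middle of the plate's -y side (50 mm from its centre, at mid thickness).
- stop: The stop: a low upstand of bent steel sheet fixed to the bench, 140 mm wide along its y axis, 62 mm high. Push the plate along its +x axis (roughly to the robot's left). Origin at bench level below its top edge. Its front is a curved ramp that rises from the bench at x = -48 mm, first at 30 degrees, then ever steeper to 75 degrees at the top (x = 0, z = 62 mm). Ribs and flange behind reach x = 45 mm.
- stop_foot (a point): Middle of the foot of the stop's ramp, where it meets the bench, 48 mm in front of its top edge. Push the plate low on its side (contact within about 10 mm of the bench): its leading edge climbs the ramp; pushed high up it may jam.
- stop_top (a point): Middle of the stop's top edge, 62 mm above the bench. A plate pushed until its lower edge is at the foot leans on this edge at about 50 degrees from level, its upper edge about 80 mm above the bench and 10 to 20 mm beyond the top edge, and stays leaning when let go.
- dropper: White dropper bottle, 26 mm across, 50 mm high, standing beside one end of the stop; origin under its centre. A bystander.
- slide_box: Small white slide box 78 x 32 x 26 mm (x, y, z), lying beside the other end of the stop and the path of the plate; origin under its centre. A bystander.
- pen: Marker pen 125 mm long (its y axis), 10 mm thick, lying behind the stop; origin under its centre. A bystander.
- dish_stack: Stack of round culture dishes (one piece), 90 mm across, 74 mm high; origin under its centre. A bystander.
- reagent: Clear bottle with a blue cap, 56 mm across, 100 mm high; origin under its centre. A bystander.
- wood_rack: Dark wooden slide rack 150 x 60 x 18 mm (x, y, z), lying flat; origin under its centre. A bystander.
- beaker: Glass beaker 64 mm across, 70 mm high; origin under its centre. A bystander.
There are look-alikes about, which are no part of the job. Leave any purple look-alike of the dish alone.

How it is judged:
On the way:
1. the plate, pushed against the stop, has tipped up by more than 35 degrees (and is not yet past upright) and leans on the stop (angle between dish's own z axis and vertical between 0.6 and 1.55 rad and contact force between dish and stop above 0.02 N), for 0.2 s.
At the end, for the whole second after the job is handed in: The plate lies at rest flat on the bench, lid down (within 8 degrees), in front of the stop: its centre 50 to 250 mm before the stop's face and within 70 mm of the stop's middle sideways (angle between dish's own z axis and vertical above 3 rad and height (world z) of dish below 0.012 m and x of dish in the frame of stop between -0.25 and -0.05 m and y of dish in the frame of stop between -0.07 and 0.07 m and linear speed of dish below 0.02 m/s and angular speed of dish below 0.2 rad/s); the robot touches nothing.
It fails at once if the plate is lifted off the bench (all four of its sides more than 30 mm up, or its centre above 85 mm) (height (world z) of each of dish_far, dish_near, dish_left, dish_right above 0.03 m or height (world z) of dish above 0.085 m).
It fails at once if a bystander (dropper bottle, slide box, marker pen) is moved more than 30 mm or knocked over (distance of any of dropper, slide_box, pen from where it was at the start of the episode above 0.03 m or angle between any of dropper, slide_box, pen's own z axis and vertical above 0.5 rad).
It fails at once if a bystander (stack of round dishes, reagent bottle, wooden rack, beaker) is moved more than 30 mm or knocked over (distance of any of dish_stack, reagent, wood_rack, beaker from where it was at the start of the episode above 0.03 m or angle between any of dish_stack, reagent, wood_rack, beaker's own z axis and vertical above 0.5 rad).
It also fails if it takes over 58 s, if anything falls off the work surface, if the arm or the gripper's body presses on something with over 40 N, if the wrist force passes 120 N, or if a joint passes its speed limit or range.

## Robot

A 7-joint arm with a two-finger parallel gripper is mounted at the origin on the work surface. World frame = base frame: x ahead of the robot, y to its left, z up, the work surface at z = 0. Lengths are in m, angles in rad, forces in N, time in s.
With the tool pointing down it reaches from about 0.425 to 0.875 m from the base axis. Payload 4.7 kg.
Tool frame: the origin (TCP) lies on the centre line of the jaws, within the pads' length; the fingertips stand 14 mm ahead of it and the grasp point (between the pads) lies 5 mm behind it; z points along the fingers, y is the line along which they close (so a half turn about z gives the same grasp; the last joint's range is limited). The gripper opens to 87 mm and grips with 3 to 60 N. Pads are 19 mm wide; open, the fingers measure 117 mm over their backs; the gripper's body (75 mm by 190 mm) begins 51 mm behind the grasp point.
Start: joints at [1.273, 0.321, -0.07, 1.45, 0.023, 1.371, -0.057], TCP at [0.199, -0.619, 0.237] pointing down, gripper open.
Joint ranges: [-2.86, 2.86], [-0.3, 2.09], [-1.38, 1.24], [0.06, 2.45], [-1.56, 4.7], [0.09, 2.05], [-2.69, 2.69]. Speed limits (rad/s): [2.57, 2.57, 3.14, 3.14, 3.14, 3.14, 3.14].

## Interface

Orientations are given as a rotation vector (axis times angle).
In Python, from bench import * gives the robot as it stands.
- The arm moves only by the shell command python3 -m jog 'ROWS' [FORCE]. ROWS is JSON, a list of rows, each an object of numbers: "claw": the finger opening in mm, from 0 to 87; "dx", "dy", "dz": the shift along the tool's x, y, z in mm; "spin": the turn about the tool's z in degrees. In form: [{"claw": .., "dx": .., "dy": .., "dz": .., "spin": ..}, ...]. A call has 1 to 20 rows; each row is the pose to reach, as a shift and turn from the pose commanded when the call began, along the tool's axes at that moment; what a row does not reach only later rows make up. A row lasts 1/12 s, in which the tool goes at most 41.7 mm and 7.16 degrees, less where a joint would pass 70% of its speed; a pose out of reach is approached as far as the arm can. A call with a gripper value outside its range is refused whole. The fingers move at their own pace and stop on an object; FORCE is the grip in N (left out, the last holds). Time passes only in rows, so rows that repeat a pose let the fingers close. It gives the time, the measured TCP pose, the force, the opening and the grip force at its end, in the units of the state.
- get_state(): the state, without advancing time (a new reading comes with each control period).
- get_image(name): name is "scene" or "top"; returns a dict with "frame" (400x640x3 uint8, red, green, blue), "depth" (400x640 float32, m along the optical axis (not along the pixel's ray), 0 where there is no reading), "K" (3x3 intrinsics, pixels), "T" (4x4, takes a point from camera to world coordinates). Camera axes: x right, y down, z forward; pixel columns grow to the right and rows downward; lengths in m; the calibration is good to about 2 mm. A picture is of the moment at which its call begins.
- close_job(): hands the job in; it is judged then, once.
The state is a dict: "time": time; "joint_positions": joint angles; "qd": joint speeds; "joint_torque": joint torques, N m; "position": TCP position; "tool_rot": TCP orientation; "ft_force": force on the tool from outside, world axes, zero at the start; "torque": the same for the moment, N m; "grip_width": opening from 0.0 (shut) to 1.0 (fully open); "grip_force": force on a finger pad.
Only numpy, scipy, OpenCV 4.12 (cv2) and the standard library are available. Lean on these libraries where they do the work, as an engineer would, in place of code of your own. Each camera call takes 0.05 s, during which the arm holds its last target. There are 200 camera calls.

## Working session

There is one attempt and no reset: what is moved stays moved. The work goes in short steps, Python scripts to look and compute and a shell command to move; the robot and the scene stay as the last step left them, time stands still between calls to the robot, and variables do not carry over. Pictures are saved under pics/ and viewed, at most 10 in all, crops included, and the job is handed in when it is done.

```bash
mkdir -p pics
python3 - <<'E'
from bench import *
import cv2,numpy as np
for n in("top","scene"):
    d=get_image(n); cv2.imwrite(f"pics/{n}0.png",d["frame"][:,:,::-1]); np.savez(f"{n}0.npz",**d)
    print(n,d["K"].round(1).tolist(),d["T"].round(3).tolist())
s=get_state(); print(s)
E
```

```text
top [[372.1, 0.0, 319.5], [0.0, 372.1, 202.4], [0.0, 0.0, 1.0]] [[0.003, -0.983, 0.182, 0.443], [-1.0, 0.002, 0.027, 0.027], [-0.027, -0.182, -0.983, 0.966], [0.0, 0.0, 0.0, 1.0]]
scene [[389.4, 0.0, 321.9], [0.0, 389.4, 203.6], [0.0, 0.0, 1.0]] [[-0.416, 0.523, -0.744, 1.29], [0.909, 0.237, -0.342, 0.35], [-0.002, -0.819, -0.574, 0.621], [0.0, 0.0, 0.0, 1.0]]
{'time': 0.1, 'joint_positions': array([ 1.27304923,  0.32175444, -0.07009388,  1.4515796 ,  0.02261027,
        1.37077486, -0.05691778]), 'qd': array([-0.00052863, -0.00147825, -0.00018769, -0.00408994, -0.0004972 ,
        0.00072555, -0.00039887]), 'joint_torque': array([ 3.32380114e-05, -4.92570949e+01, -4.05798666e-01, -3.13396311e+01,
       -6.42091711e-02,  3.95317865e-02,  8.52245557e-05]), 'position': array([ 0.19924242, -0.61821067,  0.23555396]), 'tool_rot': array([-3.10180600e+00, -4.87636596e-01,  5.76621999e-04]), 'ft_force': array([0.0079998 , 0.05363422, 0.31147382]), 'torque': array([0.00394062, 0.0004896 , 0.0342604 ]), 'grip_force': 0.0, 'grip_width': 0.9963171806548408}
```

View pics/top0.png

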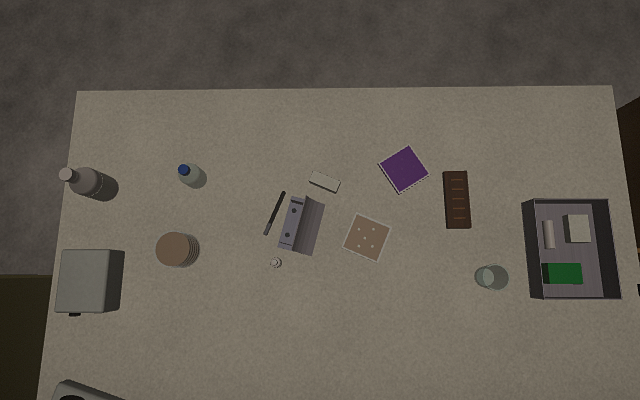

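View pics/scene0.png

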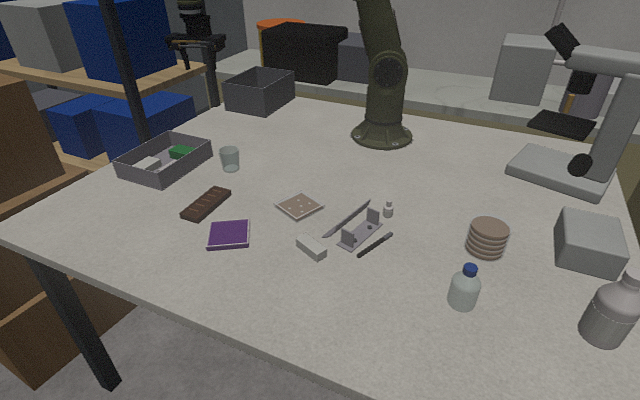

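The top view shows the dish at (366,238), the stop at (302,225), the dropper at (276,263), the slide box at (324,181) and the pen at (274,212). The purple look-alike is at (403,170). The scene view agrees: dish (300,206), stop (360,230). Next I measure them.

```bash
cat > h.py <<'E'
import numpy as np,cv2
def cloud(d):
    z=d["depth"]; v,u=np.mgrid[:z.shape[0],:z.shape[1]]; K=d["K"]
    p=np.stack([(u-K[0,2])/K[0,0]*z,(v-K[1,2])/K[1,1]*z,z],-1)
    return p@d["T"][:3,:3].T+d["T"][:3,3]
def ray(d,uv,h):
    r=np.linalg.solve(d["K"],np.r_[uv,1]); r=d["T"][:3,:3]@r; o=d["T"][:3,3]
    return o+r*(h-o[2])/r[2]
E
python3 - <<'E'
from h import *
for n,dr in(("top",(335,395,205,270)),("scene",(270,328,190,225))):
    d=dict(np.load(n+"0.npz")); P=cloud(d); f=d["frame"].astype(int)
    u0,u1,v0,v1=dr
    sub=f[v0:v1,u0:u1]; 
    z=P[v0:v1,u0:u1,2]; print(n,"dish z pct",np.percentile(z,[2,10,50,90,98]).round(4))
    m=np.uint8((z>0.008)) 
    m2=np.uint8(((sub[:,:,0]-sub[:,:,2])>22)) 
    for nm,mm in(("depth",m),("col",m2)):
        mm=cv2.morphologyEx(mm*255,cv2.MORPH_CLOSE,np.ones((7,7)))
        cs=cv2.findContours(mm,0,2)[0]; c=max(cs,key=cv2.contourArea)
        b=cv2.boxPoints(cv2.minAreaRect(c))+[u0,v0]
        w=np.array([ray(d,q,0.014) for q in b]); print(nm,w[:,:2].round(4).tolist(),w.mean(0).round(4),np.linalg.norm(np.diff(w,axis=0),axis=1).round(3))
    ok=(d["depth"]>0)&(P[...,0]>.25)&(P[...,0]<.62)&(P[...,1]>0)&(P[...,1]<.26)&(P[...,2]>.006)
    k,lab,st,ce=cv2.connectedComponentsWithStats(np.uint8(ok))
    for i in range(1,k):
        if st[i,4]>40:
            q=P[lab==i]; print(i,st[i],q.min(0).round(3),q.max(0).round(3),cv2.minAreaRect(np.float32(q[:,:2])))
    hi=P[ok&(P[...,2]>.054)&(P[...,1]<.2)]; print("hi",len(hi),cv2.minAreaRect(np.float32(hi[:,:2])) if len(hi)>3 else 0, hi[:,2].max() if len(hi) else 0)
d=dict(np.load("top0.npz")); cv2.imwrite("pics/crop.png",cv2.resize(d["frame"][155:280,250:410,::-1],None,fx=5,fy=4.8,interpolation=cv2.INTER_CUBIC))
E
```

```text
top dish z pct [-0.0034 -0.0018  0.0016  0.016   0.0179]
depth [[0.5058, 0.0145], [0.6111, -0.0388], [0.5579, -0.1422], [0.4549, -0.0877]] [ 0.5324 -0.0635  0.014 ] [0.118 0.116 0.117]
col [[0.6122, 0.0125], [0.612, -0.1399], [0.4491, -0.1345], [0.4487, 0.0133]] [ 0.5305 -0.0622  0.014 ] [0.152 0.163 0.148]
1 [279 199  43  56 998] [0.486 0.049 0.006] [0.62  0.157 0.066] ((0.5601345896720886, 0.10385764390230179), (0.08406838029623032, 0.1380997896194458), 77.3944320678711)
2 [264 203  17  32 133] [0.537 0.157 0.006] [0.619 0.197 0.014] ((0.578517735004425, 0.17741966247558594), (0.010846495628356934, 0.09059606492519379), 67.98937225341797)
18 [270 257  12  11 102] [0.453 0.15  0.007] [0.478 0.176 0.052] ((0.4654807448387146, 0.1627155989408493), (0.025878245010972023, 0.024854626506567), 89.66339874267578)
hi 123 ((0.5570709109306335, 0.10297776758670807), (0.006612725555896759, 0.13050036132335663), 75.3747787475586) 0.06553590662089193
scene dish z pct [-0.0007  0.0003  0.0032  0.0171  0.0184]
depth [[0.5611, -0.1427], [0.4046, -0.1606], [0.4957, 0.0042], [0.6288, 0.0049]] [ 0.5226 -0.0736  0.014 ] [0.158 0.188 0.133]
col [[0.5514, -0.1174], [0.4402, -0.0867], [0.519, -0.0091], [0.6176, -0.0423]] [ 0.532  -0.0639  0.014 ] [0.115 0.111 0.104]
1 [337 199  42  43 427] [0.492 0.079 0.007] [0.62  0.152 0.065] ((0.5596439242362976, 0.10995496064424515), (0.04981103166937828, 0.12951645255088806), 67.87550354003906)
2 [382 199  11  18 144] [0.456 0.148 0.006] [0.48  0.175 0.052] ((0.4692307412624359, 0.16244356334209442), (0.021813152357935905, 0.025764068588614464), 22.31329917907715)
14 [366 232  27  18 127] [0.538 0.155 0.006] [0.618 0.197 0.015] ((0.5779767632484436, 0.1767897605895996), (0.011349741369485855, 0.08664480596780777), 67.50269317626953)
hi 98 ((0.5571877956390381, 0.10274678468704224), (0.004653020296245813, 0.12955152988433838), 75.49915313720703) 0.06482696469776628
```

View pics/crop.png

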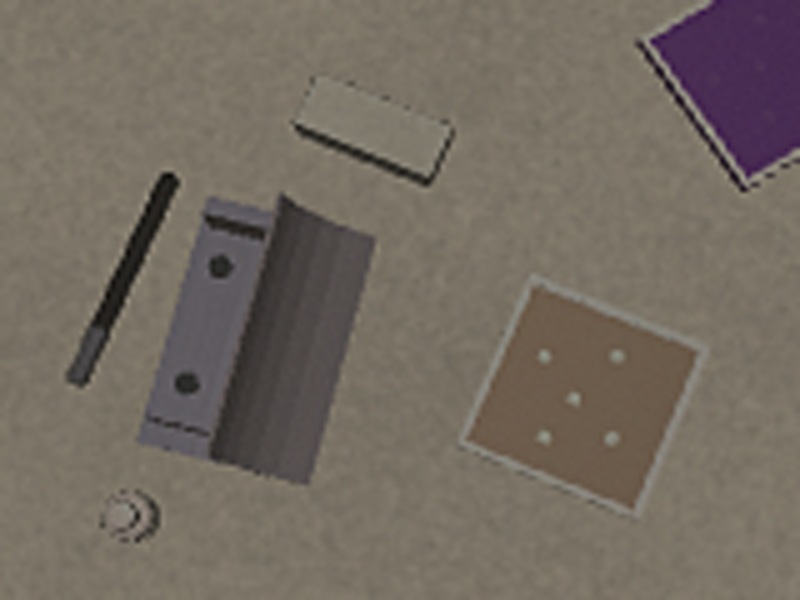

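The crop shows dish corners at (533,277), (707,348), (636,515) and (460,443). The stop's foot line runs (376,237)-(309,485) and its top edge (283,195)-(212,458). The slide box is at about (375,130).

```bash
cat >> h.py <<'E'
def frames():
    d=dict(np.load("top0.npz"))
    g=lambda c,h:np.array([ray(d,(x/5+250-.4,y/4.8+155-.4),h)[:2] for x,y in c])
    return g
E
python3 - <<'E'
from h import *
g=frames()
D=g([(533,277),(707,348),(636,515),(460,443)],.015); print("dish",D.round(3).tolist(),D.mean(0).round(4),[np.linalg.norm(D[i]-D[i-1]).round(3) for i in range(4)])
F=g([(376,237),(309,485)],0);T=g([(283,195),(212,458)],.062)
print("foot",F.round(4).tolist(),"top",T.round(4).tolist(),np.linalg.norm(F[0]-F[1]),np.linalg.norm(T[0]-T[1]),F.mean(0),T.mean(0))
e=(F[0]-F[1])+(T[0]-T[1]); e/=np.linalg.norm(e); n=np.array([-e[1],e[0]]); print("stop y",-e if 0 else e,"n",n,np.degrees(np.arctan2(n[1],n[0])))
O=(T.mean(0)+F.mean(0)+.048*n)/2; print("origin",O,"gap",(T.mean(0)-F.mean(0))@n)
ex=(D[3]+D[0]-D[1]-D[2]);print("dish x ang",np.degrees(np.arctan2(ex[1],ex[0])))
R=np.array([n,[-n[1],n[0]]]); 
loc=lambda p:((np.array(p)-O)@R.T).round(3)
print("dish loc",loc(D.mean(0)),loc(D).tolist()); B=g([(316,77),(453,128),(430,186),(296,126)],.022); print("box",loc(B).tolist())
print("dropper",loc([.466,.163]))
E
```

```text
dish [[0.593, -0.042], [0.554, -0.13], [0.467, -0.092], [0.504, -0.004]] [ 0.5294 -0.067 ] [np.float64(0.097), np.float64(0.096), np.float64(0.096), np.float64(0.096)]
foot [[0.6175, 0.0392], [0.4824, 0.0736]] top [[0.6285, 0.0845], [0.4933, 0.1177]] 0.1394054347710127 0.1391778614375974 [0.54996261 0.05638262] [0.56086169 0.10110276]
stop y [ 0.9701625 -0.2424556] n [0.2424556 0.9701625] 75.96848287590223
origin [0.56123109 0.10202659] gap 0.04602834143971559
dish x ang 66.73689802057856
dish loc [-0.172 -0.01 ] [[-0.132, -0.066], [-0.227, -0.05], [-0.211, 0.045], [-0.116, 0.03]]
box [[0.004, -0.145], [-0.073, -0.134], [-0.069, -0.1], [0.007, -0.116]]
dropper [0.036 0.107]
```

```bash
cat >> h.py <<'E'
from scipy.spatial.transform import Rotation as Ro
O=np.array([.5612,.1020]); n=np.array([.2425,.9702]); e=np.array([-.9702,.2425])
def go(s,lx,ly,z):
    "shift in mm along tool axes to reach local (lx,ly), height z of TCP; spin to square"
    R=Ro.from_rotvec(s["tool_rot"]).as_matrix(); p=np.r_[O+lx*n+ly*e,z]
    t=R.T@np.r_[n,0]; a=np.degrees(np.arctan2(t[1],t[0]))
    q=np.array(s["position"])-np.r_[O,0]
    print("now local mm",np.round([q[:2]@n*1e3,q[:2]@e*1e3,q[2]*1e3],1),"down",R[:,2].round(3),"shift",(R.T@(p-s["position"])*1e3).round(1),"spin",a.round(1),"or",((a+360)%360-180).round(1),"target",p.round(3))
E
python3 - <<'E'
from h import *; from bench import *
s=get_state(); go(s,-.275,-.008,.2355)
E
```

```text
now local mm [-786.5  176.5  235.6] down [-0.001  0.002 -1.   ] shift [ 426.9 -336.7    0.6] spin -58.1 or 121.9 target [ 0.502 -0.167  0.236]
```

```bash
python3 -m jog '[{"claw":50,"dx":427,"dy":-337,"dz":0,"spin":-58},{"claw":50,"dx":427,"dy":-337,"dz":0,"spin":-58},{"claw":50,"dx":427,"dy":-337,"dz":0,"spin":-58},{"claw":50,"dx":427,"dy":-337,"dz":0,"spin":-58},{"claw":50,"dx":427,"dy":-337,"dz":0,"spin":-58},{"claw":50,"dx":427,"dy":-337,"dz":0,"spin":-58},{"claw":50,"dx":427,"dy":-337,"dz":0,"spin":-58},{"claw":50,"dx":427,"dy":-337,"dz":0,"spin":-58},{"claw":50,"dx":427,"dy":-337,"dz":0,"spin":-58},{"claw":50,"dx":427,"dy":-337,"dz":0,"spin":-58},{"claw":50,"dx":427,"dy":-337,"dz":0,"spin":-58},{"claw":50,"dx":427,"dy":-337,"dz":0,"spin":-58},{"claw":50,"dx":427,"dy":-337,"dz":0,"spin":-58},{"claw":50,"dx":427,"dy":-337,"dz":0,"spin":-58},{"claw":50,"dx":427,"dy":-337,"dz":0,"spin":-58},{"claw":50,"dx":427,"dy":-337,"dz":0,"spin":-58},{"claw":50,"dx":427,"dy":-337,"dz":0,"spin":-58},{"claw":50,"dx":427,"dy":-337,"dz":0,"spin":-58},{"claw":50,"dx":427,"dy":-337,"dz":0,"spin":-58},{"claw":50,"dx":427,"dy":-337,"dz":0,"spin":-58}]'
python3 - <<'E'
from h import *; from bench import *
s=get_state(); go(s,-.275,-.008,.019); print(s["joint_positions"].round(2),s["grip_width"]*87)
E
```

```text
time: 1.77
position: [0.5019, -0.168, 0.2365]
tool_rot: [2.48, 1.929, -0.0]
ft_force: [0.7, 0.2, -0.2]
grip_width: 0.572
grip_force: 0.0
now local mm [-276.4   -8.   236.5] down [-0. -0. -1.] shift [  1.4   0.  217.5] spin -0.2 or 179.8 target [ 0.502 -0.167  0.019]
[ 0.81  0.1  -0.56  1.73  0.05  1.33 -0.02] 49.78988263721645
```

```bash
python3 -m jog '[{"claw":50,"dx":0,"dy":0,"dz":40,"spin":0},{"claw":50,"dx":0,"dy":0,"dz":80,"spin":0},{"claw":50,"dx":0,"dy":0,"dz":120,"spin":0},{"claw":50,"dx":0,"dy":0,"dz":155,"spin":0},{"claw":50,"dx":0,"dy":0,"dz":185,"spin":0},{"claw":50,"dx":0,"dy":0,"dz":205,"spin":0},{"claw":50,"dx":0,"dy":0,"dz":215,"spin":0},{"claw":50,"dx":0,"dy":0,"dz":218,"spin":0},{"claw":50,"dx":0,"dy":0,"dz":218,"spin":0},{"claw":50,"dx":0,"dy":0,"dz":218,"spin":0}]'
python3 - <<'E'
from h import *; from bench import *
s=get_state(); go(s,-.165,-.008,.019)
E
```

```text
time: 2.6
position: [0.5036, -0.1674, 0.0199]
tool_rot: [2.477, 1.93, 0.002]
ft_force: [-0.0, 0.0, 0.4]
grip_width: 0.573
grip_force: 0.0
now local mm [-275.4   -9.4   19.9] down [ 0.002 -0.001 -1.   ] shift [110.4  -1.7   0.9] spin -0.1 or 179.9 target [ 0.529 -0.06   0.019]
```

```bash
python3 -m jog '[{"claw":50,"dx":10,"dy":-1,"dz":1},{"claw":50,"dx":20,"dy":-1,"dz":1},{"claw":50,"dx":28,"dy":-1,"dz":1},{"claw":50,"dx":35,"dy":-1,"dz":1},{"claw":50,"dx":41,"dy":-1,"dz":1},{"claw":50,"dx":47,"dy":-1,"dz":1},{"claw":50,"dx":53,"dy":-1,"dz":1},{"claw":50,"dx":59,"dy":-1,"dz":1},{"claw":50,"dx":65,"dy":-1,"dz":1},{"claw":50,"dx":71,"dy":-1,"dz":1},{"claw":50,"dx":77,"dy":-1,"dz":1},{"claw":50,"dx":83,"dy":-1,"dz":1},{"claw":50,"dx":89,"dy":-1,"dz":1},{"claw":50,"dx":95,"dy":-1,"dz":1},{"claw":50,"dx":100,"dy":-1,"dz":1},{"claw":50,"dx":105,"dy":-1,"dz":1},{"claw":50,"dx":108,"dy":-1,"dz":1},{"claw":50,"dx":108,"dy":-1,"dz":1}]'
python3 - <<'E'
from h import *; from bench import *
s=get_state(); go(s,-.072,-.008,.019)
t=get_image("top");c=get_image("scene")
im=np.hstack([cv2.resize(t["frame"][150:290,250:390],(400,400)),cv2.resize(c["frame"][160:270,250:420],(400,400))]); cv2.imwrite("pics/a1.png",im[:,:,::-1])
E
```

```text
now local mm [-275.4   -9.4   19.9] down [ 0.002 -0.001 -1.   ] shift [203.4  -1.8   0.8] spin -0.1 or 179.9 target [0.552 0.03  0.019]$[0]: bad value
```

View pics/a1.png

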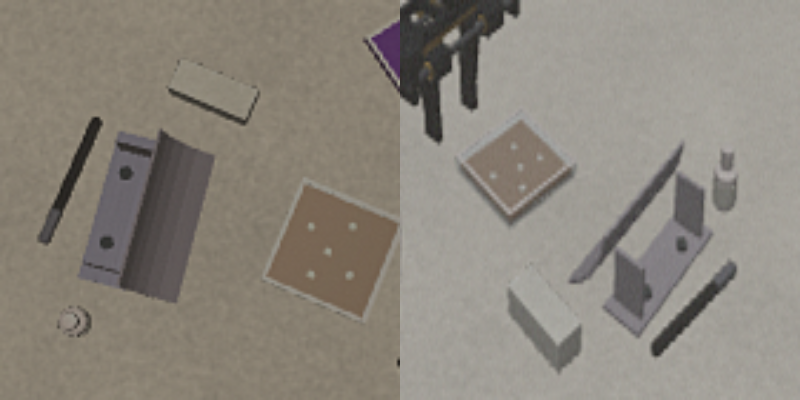

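The move was refused because a row left out spin. The pictures show the plate still in its place, right of the stop in the top view, with the fingers behind it. I'll resend the rows with spin included.

```bash
python3 -m jog '[{"claw":50,"dx":10,"dy":-1,"dz":1,"spin":0},{"claw":50,"dx":20,"dy":-1,"dz":1,"spin":0},{"claw":50,"dx":28,"dy":-1,"dz":1,"spin":0},{"claw":50,"dx":35,"dy":-1,"dz":1,"spin":0},{"claw":50,"dx":41,"dy":-1,"dz":1,"spin":0},{"claw":50,"dx":47,"dy":-1,"dz":1,"spin":0},{"claw":50,"dx":53,"dy":-1,"dz":1,"spin":0},{"claw":50,"dx":59,"dy":-1,"dz":1,"spin":0},{"claw":50,"dx":65,"dy":-1,"dz":1,"spin":0},{"claw":50,"dx":71,"dy":-1,"dz":1,"spin":0},{"claw":50,"dx":77,"dy":-1,"dz":1,"spin":0},{"claw":50,"dx":83,"dy":-1,"dz":1,"spin":0},{"claw":50,"dx":89,"dy":-1,"dz":1,"spin":0},{"claw":50,"dx":95,"dy":-1,"dz":1,"spin":0},{"claw":50,"dx":100,"dy":-1,"dz":1,"spin":0},{"claw":50,"dx":105,"dy":-1,"dz":1,"spin":0},{"claw":50,"dx":108,"dy":-1,"dz":1,"spin":0},{"claw":50,"dx":108,"dy":-1,"dz":1,"spin":0}]'
python3 - <<'E'
from h import *; from bench import *
s=get_state(); go(s,-.072,-.008,.019)
t=get_image("top");c=get_image("scene")
im=np.hstack([cv2.resize(t["frame"][150:290,250:390],(400,400)),cv2.resize(c["frame"][160:270,250:420],(400,400))]); cv2.imwrite("pics/a2.png",im[:,:,::-1])
E
```

```text
time: 4.2
position: [0.528, -0.0607, 0.0175]
tool_rot: [-2.476, -1.932, -0.001]
ft_force: [-0.5, 0.2, 0.7]
grip_width: 0.571
grip_force: 0.0
now local mm [-166.    -7.2   17.5] down [ 0.     0.001 -1.   ] shift [93.9  0.7 -1.4] spin -0.0 or 180.0 target [0.552 0.03  0.019]
```

View pics/a2.png

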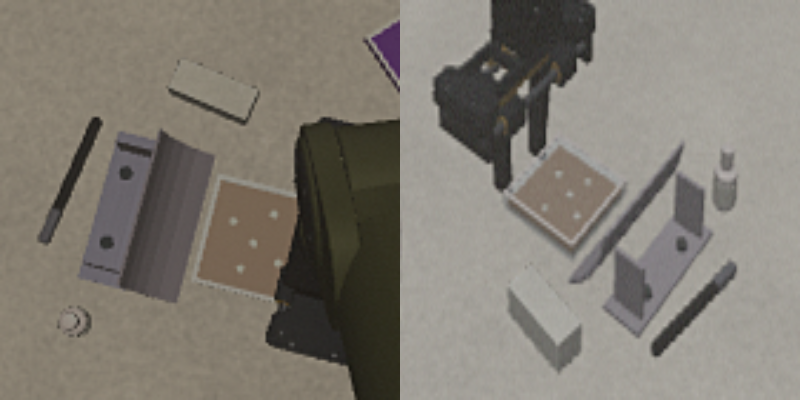

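The plate is squared against both fingers, with its front edge about 7 mm from the ramp foot. Pushing on.

```bash
python3 -m jog '[{"claw":50,"dx":5,"dy":0,"dz":-1,"spin":0},{"claw":50,"dx":10,"dy":0,"dz":-1,"spin":0},{"claw":50,"dx":15,"dy":0,"dz":-1,"spin":0},{"claw":50,"dx":20,"dy":0,"dz":-1,"spin":0},{"claw":50,"dx":25,"dy":0,"dz":-1,"spin":0},{"claw":50,"dx":30,"dy":0,"dz":-1,"spin":0},{"claw":50,"dx":35,"dy":0,"dz":-1,"spin":0},{"claw":50,"dx":40,"dy":0,"dz":-1,"spin":0},{"claw":50,"dx":44,"dy":0,"dz":-1,"spin":0},{"claw":50,"dx":48,"dy":0,"dz":-1,"spin":0},{"claw":50,"dx":52,"dy":0,"dz":-1,"spin":0},{"claw":50,"dx":56,"dy":0,"dz":-1,"spin":0},{"claw":50,"dx":60,"dy":0,"dz":-1,"spin":0},{"claw":50,"dx":64,"dy":0,"dz":-1,"spin":0},{"claw":50,"dx":68,"dy":0,"dz":-1,"spin":0},{"claw":50,"dx":72,"dy":0,"dz":-1,"spin":0},{"claw":50,"dx":76,"dy":0,"dz":-1,"spin":0},{"claw":50,"dx":79,"dy":0,"dz":-1,"spin":0},{"claw":50,"dx":82,"dy":0,"dz":-1,"spin":0},{"claw":50,"dx":82,"dy":0,"dz":-1,"spin":0}]'
python3 - <<'E'
from h import *; from bench import *
s=get_state(); go(s,-.070,-.008,.019)
t=get_image("top");c=get_image("scene")
im=np.hstack([cv2.resize(t["frame"][150:290,250:390],(400,400)),cv2.resize(c["frame"][160:270,250:420],(400,400))]); cv2.imwrite("pics/a3.png",im[:,:,::-1])
E
```

```text
time: 5.97
position: [0.5482, 0.019, 0.0188]
tool_rot: [-2.476, -1.933, -0.002]
ft_force: [0.6, -0.3, 0.2]
grip_width: 0.575
grip_force: 0.0
now local mm [-83.7  -7.5  18.8] down [ 0.001  0.001 -1.   ] shift [13.7  0.5 -0.2] spin -0.0 or 180.0 target [0.552 0.032 0.019]
```

View pics/a3.png

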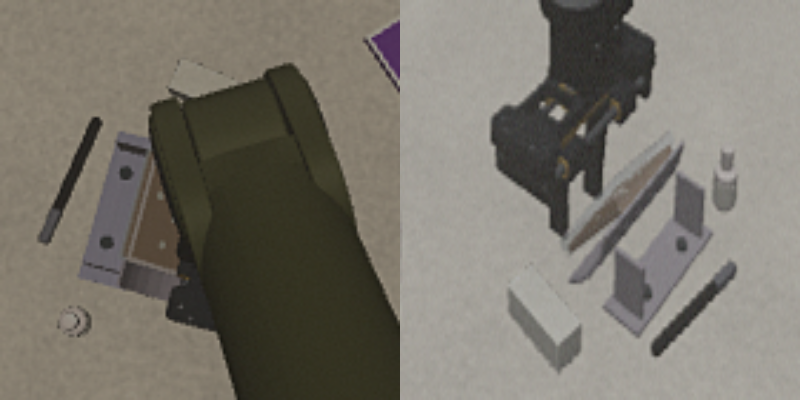

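The plate has climbed the ramp and leans at about 40 degrees, with its upper edge near the stop's top. A last 14 mm brings it to the foot.

```bash
python3 -m jog '[{"claw":50,"dx":3,"dy":0,"dz":0,"spin":0},{"claw":50,"dx":6,"dy":0,"dz":0,"spin":0},{"claw":50,"dx":9,"dy":0,"dz":0,"spin":0},{"claw":50,"dx":12,"dy":0,"dz":0,"spin":0},{"claw":50,"dx":14,"dy":0,"dz":0,"spin":0},{"claw":50,"dx":14,"dy":0,"dz":0,"spin":0},{"claw":50,"dx":14,"dy":0,"dz":0,"spin":0},{"claw":50,"dx":14,"dy":0,"dz":0,"spin":0},{"claw":50,"dx":14,"dy":0,"dz":0,"spin":0}]'
python3 - <<'E'
from h import *; from bench import *
s=get_state(); print(s["ft_force"]); go(s,-.11,-.008,.019)
c=get_image("scene"); P=cloud(c)
v0,v1,u0,u1=190,245,315,375
f=c["frame"].astype(int); q=P[v0:v1,u0:u1]; m=(f[v0:v1,u0:u1,0]-f[v0:v1,u0:u1,2]>18)&(c["depth"][v0:v1,u0:u1]>0)&(q[...,2]>.012)&(q[...,2]<.095)
q=q[m]; l=np.c_[(q[:,:2]-O)@n,(q[:,:2]-O)@e,q[:,2]]
print(len(l),np.percentile(l,[2,50,98],axis=0).round(3)); 
mid=l.mean(0); w=np.linalg.svd(l-mid)[2][2]; print("normal",w.round(2))
cv2.imwrite("pics/a4.png",cv2.resize(c["frame"][160:270,250:420],(680,440))[:,:,::-1])
E
```

```text
time: 6.82
position: [0.5514, 0.0312, 0.0186]
tool_rot: [2.478, 1.931, 0.0]
ft_force: [-0.2, -0.2, 0.5]
grip_width: 0.575
grip_force: 0.0
[-0.17766047 -0.24243324  0.47561524]
now local mm [-71.1  -7.7  18.6] down [ 0.  0. -1.] shift [-38.9   0.4  -0.4] spin -0.1 or 179.9 target [ 0.542 -0.007  0.019]
83 [[-0.067 -0.068  0.047]
 [ 0.007 -0.011  0.081]
 [ 0.011  0.036  0.094]]
normal [-0.02  0.09 -1.  ]
```

View pics/a4.png

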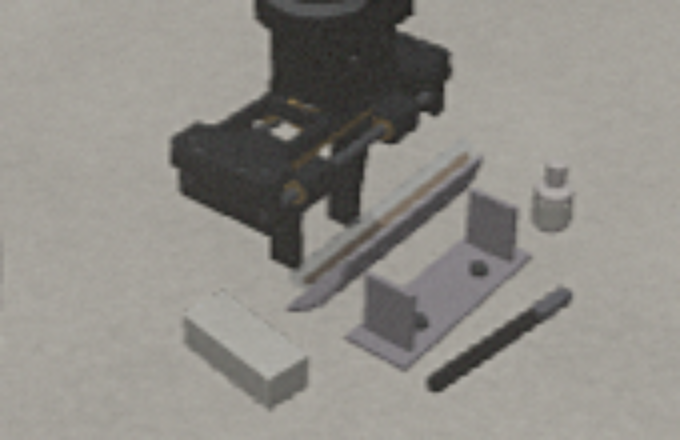

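The plate leans steeply on the stop's top edge, with its upper edge about 82 mm up. Next I back off, rise and cross over behind it.

```bash
python3 -m jog '[{"claw":50,"dx":-8,"dy":0,"dz":0,"spin":0},{"claw":50,"dx":-25,"dy":0,"dz":0,"spin":0},{"claw":50,"dx":-45,"dy":0,"dz":0,"spin":0},{"claw":50,"dx":-50,"dy":0,"dz":-35,"spin":0},{"claw":50,"dx":-50,"dy":0,"dz":-75,"spin":0},{"claw":50,"dx":-50,"dy":0,"dz":-115,"spin":0},{"claw":50,"dx":-50,"dy":0,"dz":-150,"spin":0},{"claw":50,"dx":-20,"dy":0,"dz":-155,"spin":0},{"claw":50,"dx":20,"dy":0,"dz":-155,"spin":0},{"claw":50,"dx":60,"dy":0,"dz":-155,"spin":0},{"claw":50,"dx":95,"dy":0,"dz":-155,"spin":0},{"claw":50,"dx":120,"dy":0,"dz":-155,"spin":0},{"claw":50,"dx":128,"dy":0,"dz":-155,"spin":0},{"claw":50,"dx":128,"dy":0,"dz":-155,"spin":0},{"claw":50,"dx":128,"dy":0,"dz":-155,"spin":0}]'
python3 - <<'E'
from h import *; from bench import *
s=get_state(); go(s,.055,-.008,.084)
t=get_image("top");c=get_image("scene")
im=np.hstack([cv2.resize(t["frame"][150:290,250:390],(400,400)),cv2.resize(c["frame"][160:270,250:420],(400,400))]); cv2.imwrite("pics/a5.png",im[:,:,::-1])
E
```

```text
time: 8.12
position: [0.5824, 0.1539, 0.1731]
tool_rot: [2.478, 1.931, -0.002]
ft_force: [0.2, -0.6, -0.8]
grip_width: 0.573
grip_force: 0.0
now local mm [ 55.5  -7.9 173.1] down [-0.001 -0.001 -1.   ] shift [-0.4  0.1 89.1] spin -0.1 or 179.9 target [0.582 0.153 0.084]
```

View pics/a5.png

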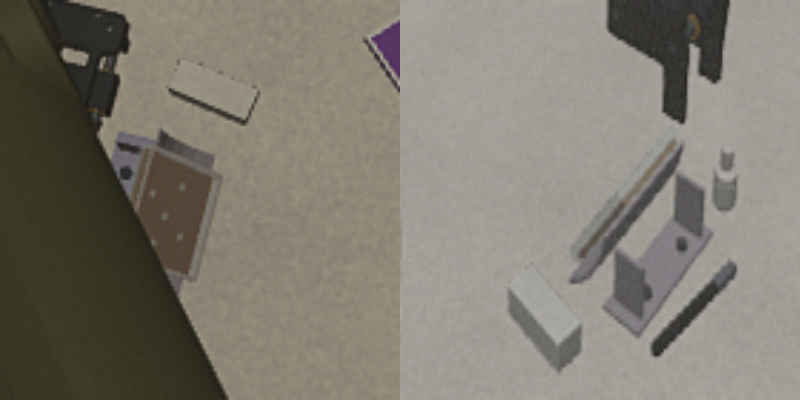

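```bash
python3 -m jog '[{"claw":50,"dx":0,"dy":0,"dz":30,"spin":0},{"claw":50,"dx":0,"dy":0,"dz":60,"spin":0},{"claw":50,"dx":0,"dy":0,"dz":80,"spin":0},{"claw":50,"dx":0,"dy":0,"dz":87,"spin":0},{"claw":50,"dx":0,"dy":0,"dz":88,"spin":0},{"claw":50,"dx":-10,"dy":0,"dz":88,"spin":0},{"claw":50,"dx":-20,"dy":0,"dz":88,"spin":0},{"claw":50,"dx":-25,"dy":0,"dz":88,"spin":0},{"claw":50,"dx":-30,"dy":0,"dz":88,"spin":0},{"claw":50,"dx":-35,"dy":0,"dz":88,"spin":0},{"claw":50,"dx":-40,"dy":0,"dz":88,"spin":0},{"claw":50,"dx":-45,"dy":0,"dz":88,"spin":0},{"claw":50,"dx":-50,"dy":0,"dz":88,"spin":0},{"claw":50,"dx":-55,"dy":0,"dz":88,"spin":0},{"claw":50,"dx":-60,"dy":0,"dz":88,"spin":0},{"claw":50,"dx":-65,"dy":0,"dz":88,"spin":0},{"claw":50,"dx":-65,"dy":0,"dz":88,"spin":0}]'
python3 - <<'E'
from h import *; from bench import *
s=get_state(); go(s,-.055,-.008,.084)
t=get_image("top");c=get_image("scene")
im=np.hstack([cv2.resize(t["frame"][150:290,250:390],(400,400)),cv2.resize(c["frame"][160:270,250:420],(400,400))]); cv2.imwrite("pics/a6.png",im[:,:,::-1])
E
```

```text
time: 9.63
position: [0.5664, 0.0906, 0.0853]
tool_rot: [2.479, 1.929, -0.002]
ft_force: [-0.3, -0.5, 0.0]
grip_width: 0.574
grip_force: 0.0
now local mm [-9.8 -7.8 85.3] down [-0.001 -0.001 -1.   ] shift [-45.2   0.3   1.3] spin -0.2 or 179.8 target [0.556 0.047 0.084]
```

View pics/a6.png

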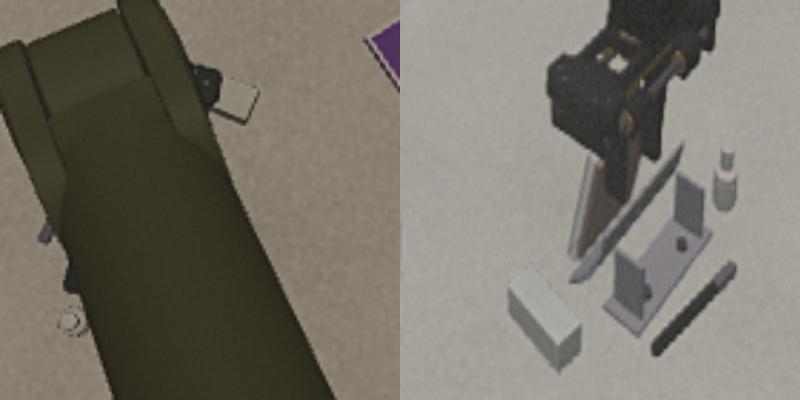

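The plate is nearly upright, held by the fingers, and its lower edge is on the bench near the foot. I keep pushing.

```bash
python3 -m jog '[{"claw":50,"dx":-5,"dy":0,"dz":0,"spin":0},{"claw":50,"dx":-10,"dy":0,"dz":0,"spin":0},{"claw":50,"dx":-15,"dy":0,"dz":0,"spin":0},{"claw":50,"dx":-20,"dy":0,"dz":0,"spin":0},{"claw":50,"dx":-25,"dy":0,"dz":0,"spin":0},{"claw":50,"dx":-30,"dy":0,"dz":0,"spin":0},{"claw":50,"dx":-35,"dy":0,"dz":0,"spin":0},{"claw":50,"dx":-40,"dy":0,"dz":0,"spin":0},{"claw":50,"dx":-45,"dy":0,"dz":0,"spin":0},{"claw":50,"dx":-50,"dy":0,"dz":0,"spin":0},{"claw":50,"dx":-50,"dy":0,"dz":0,"spin":0},{"claw":50,"dx":-50,"dy":0,"dz":0,"spin":0},{"claw":50,"dx":-50,"dy":0,"dz":0,"spin":0},{"claw":50,"dx":-50,"dy":0,"dz":0,"spin":0}]'
python3 - <<'E'
from h import *; from bench import *
s=get_state(); go(s,.0,-.008,.2)
c=get_image("scene")
cv2.imwrite("pics/a7.png",cv2.resize(c["frame"][160:270,250:420],(680,440))[:,:,::-1])
E
```

```text
time: 10.9
position: [0.5545, 0.0442, 0.0856]
tool_rot: [-2.477, -1.932, -0.0]
ft_force: [-0.4, -0.0, -0.1]
grip_width: 0.575
grip_force: 0.0
now local mm [-57.7  -7.5  85.6] down [ 0.  0. -1.] shift [  57.7    0.4 -114.4] spin -0.1 or 179.9 target [0.569 0.1   0.2  ]
```

View pics/a7.png

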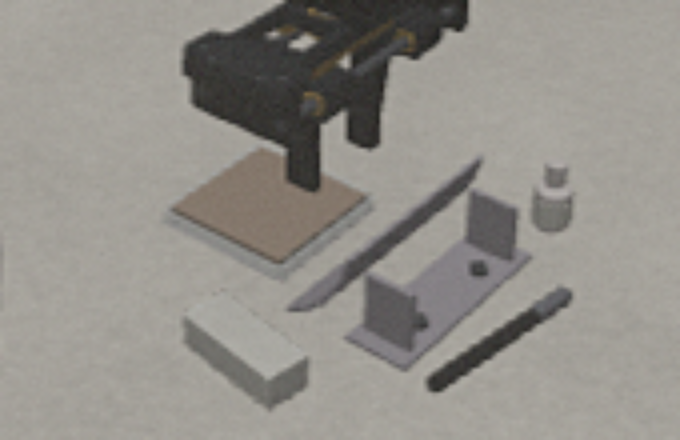

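The plate lies flat, lid down, in front of the stop, and the bystanders have not moved. I lift clear and check its position.

```bash
python3 -m jog '[{"claw":50,"dx":0,"dy":0,"dz":-30,"spin":0},{"claw":50,"dx":0,"dy":0,"dz":-70,"spin":0},{"claw":50,"dx":0,"dy":0,"dz":-110,"spin":0},{"claw":50,"dx":0,"dy":0,"dz":-140,"spin":0},{"claw":50,"dx":0,"dy":0,"dz":-150,"spin":0},{"claw":50,"dx":0,"dy":0,"dz":-150,"spin":0},{"claw":50,"dx":0,"dy":0,"dz":-150,"spin":0}]'
python3 - <<'E'
from h import *; from bench import *
c=get_image("scene"); P=cloud(c); f=c["frame"].astype(int)
m=np.zeros(f.shape[:2],bool); m[190:235,285:350]=True
m&=(f[...,0]-f[...,2]>18)&(P[...,2]>.008); q=P[m]; l=np.c_[(q[:,:2]-O)@n,(q[:,:2]-O)@e,q[:,2]]
print(len(l),np.percentile(l,[3,50,97],axis=0).round(3)); print(get_state()["position"])
E
```

```text
time: 11.53
position: [0.5542, 0.0438, 0.235]
tool_rot: [2.477, 1.932, -0.001]
ft_force: [-0.3, -0.9, -0.7]
grip_width: 0.578
grip_force: 0.0
695 [[-0.156 -0.047  0.014]
 [-0.112 -0.006  0.016]
 [-0.071  0.039  0.018]]
[0.55358652 0.04357953 0.23384742]
```

```bash
python3 -c "
from bench import *
print(close_job())"
```

```text
the job is handed in; nothing more can be done
None
```

The plate is turned over: it lies flat and lid down about 112 mm before the stop's top edge and 6 mm off its middle, the bystanders looked unmoved in the last picture, and the job is handed in (no verdict was returned).

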